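# Fill the neck row and snug it with the taper gauge

## Task

Stand the spare turned neck piece upright in the empty middle place of the wooden rack, so that the three stand side by side in one row, and let go of it. Then take the taper gauge by its handle out of its stand and slide its blade straight down between the two steel plates at the end of the rack, gently, until it drags snugly on both plates and the row has pushed the sprung pad at the other end back by about 3 mm. Finish still gripping the gauge at that depth, without letting go, and leave the hat, the dowels and the calliper where they lie.

Things in the scene. Friction and masses are not known exactly. Their poses are not given: they have to be found in the camera images.
- rack: Fixed wooden rack, row trough along its y. Origin: centre of the underside of its floor board, on the work surface. Floor of the row 14 mm above the origin. Lips along the trough, inner faces at x = -22 and 22 mm, rise 20 mm above the floor. Sprung pad at the -y end; two facing steel plates at the +y end (loose follower, then fixed end plate), flared tops 80 mm above the floor.
- empty_place (a point): Centre of the empty middle place on the rack's floor (rack x 0, y 10 mm). The room between its neighbours is 40 to 43 mm; they and the follower give way a few mm when the tapered foot is pushed down between them. Fingers have room across the row (rack x), above the lips, but not along it.
- gap_mouth (a point): Point in the gap's mouth, fixed to the rack: x 0, y 86.2 mm, 72 mm above its floor (8 mm under the flared plate tops), 3.8 mm from the end plate's face. Gap here 6 to 7.5 mm at the start, 9.5 mm once the row is tight. From the mouth to 35 mm below, the plates lean together 4.3 degrees each, like the blade's faces; only the work surface lies below the gap.
- end_plate: Fixed steel plate at the rack's +y end, 50 mm wide (x). Its frame is the rack's frame. It does not give: a blade touching it has its middle plane at rack y = 90 mm minus half the blade's thickness at the mouth, about 84 mm when snug. If the arm feels a sideways push of some 5 N towards +y, it bears the row itself and the blade is off this plate: ease it towards +y until that push is nearly gone.
- follower: The loose steel plate, 42 mm wide, between the row and the gap; slides only along the rack's y with little friction. Its frame coincides with the rack's when the full row is just tight, and is shifted towards +y by 2 to 3.5 mm at the start.
- pad (a joint): How far the sprung pad (40 mm square steel plate, row-side face at rack y = -50 mm at rest) is pushed back towards -y, in m: 0 at rest, 0.008 fully back. 1.5 N per mm after 1.5 N preload. It begins to give when the row is tight, with the blade's tip about 50 mm below gap_mouth; each further 6.7 mm of depth gives 1 mm.
- spare_neck_mid (a point): Middle, 40 mm above the foot, of the loose neck piece (light turned wood, 80 mm tall, about 50 g) that stands outside the rack. Round: foot 26 mm across, widening to a 40 mm belt from 14 to 29 mm above the foot; from 37 to 80 mm a neck 22 mm across, the place to grip (about 20 mm above this point).
- row_neck_a_mid (a point): Middle (40 mm above the foot) of the equal neck piece standing in the row next to the sprung pad.
- row_neck_b_mid (a point): Middle (40 mm above the foot) of the equal neck piece standing in the row next to the follower.
- gauge_handle (a point): Centre of the wooden handle of the taper gauge; the handle is 62 mm (x) by 18 mm (y) by 45 mm tall (z up). It hangs upright in its stand by the handle's shoulders; grip it across its 18 mm. About 220 g.
- gauge_tip (a point): Lower end of the gauge's steel blade, 117.5 mm below the handle's centre. The blade is 95 mm long, 36 mm wide (x), 2.5 mm thick (y) at the tip, growing evenly by 0.15 mm per mm of length to 16.8 mm at the handle, alike on both faces: half a turn about z makes no difference.
- gauge_stand: Fixed dark wooden stand, base 90 by 70 mm, two 14 mm thick uprights 114 mm tall, between which the blade hangs; the handle's shoulders rest on them. Origin: centre of its underside. The gauge's x runs along the stand's x. Lift the gauge by 100 mm to clear it.
- hat: Small lacquered puppet hat, 90 mm across, 42 mm tall, a bystander.
- dowel_1: Bamboo dowel 12 mm by 160 mm, lying, a bystander.
- dowel_2: The other bamboo dowel, a bystander.
- calliper: Flat brass calliper, 150 mm long, lying, a bystander.
Mind the look-alikes: they are no part of the job. What is shaped like the part that bears spare_neck_mid but red is not meant. Of the things that look like the rack, the smaller one is meant.

How it is judged:
On the way, in this order (a step that is already met when the one before it is completed fails the run):
1. the spare neck piece stands released in the middle place of the row (x of spare_neck_mid in the frame of rack between -0.006 and 0.006 m and y of spare_neck_mid in the frame of rack between 0.002 and 0.018 m and z of spare_neck_mid in the frame of rack between 0.05 and 0.058 m and angle between spare_neck_mid's own z axis and vertical below 0.15 rad and contact force between the fingers and spare_neck below 0.1 N), for 0.2 s.
2. the gauge's blade has entered the gap between the plates (x of gauge_tip in the frame of rack between -0.012 and 0.012 m and y of gauge_tip in the frame of rack between 0.07 and 0.098 m and z of gauge_tip in the frame of rack below 0.071 m and angle between gauge_tip's own z axis and vertical below 0.15 rad), for 0.05 s.
At the end, for the whole second after the job is handed in: Gauge gripped (over 2 N), still, upright, its tip 45 mm or more below the gap mouth, touching end plate (0.5 N) and follower (2 N); pad pushed back 1.5 to 4.5 mm; three neck pieces upright on the rack floor, within 6 mm of the row line and 8 mm of their places, spare and follower untouched (all of step 1 and x of row_neck_a_mid in the frame of rack between -0.006 and 0.006 m and y of row_neck_a_mid in the frame of rack between -0.038 and -0.022 m and z of row_neck_a_mid in the frame of rack between 0.05 and 0.058 m and angle between each of row_neck_a_mid, row_neck_b_mid, gauge_tip's own z axis and vertical below 0.15 rad and x of row_neck_b_mid in the frame of rack between -0.006 and 0.006 m and y of row_neck_b_mid in the frame of rack between 0.042 and 0.058 m and z of row_neck_b_mid in the frame of rack between 0.05 and 0.058 m and x of gauge_tip in the frame of rack between -0.012 and 0.012 m and y of gauge_tip in the frame of rack between 0.07 and 0.098 m and z of gauge_tip in the frame of rack below 0.041 m and value of joint pad between 0.0015 and 0.0045 m and velocity of joint pad below 0.002 m/s and contact force between gauge and end_plate above 0.5 N and contact force between gauge and follower above 2 N and contact force between the fingers and gauge above 2 N and contact force between the arm and follower below 0.1 N and linear speed of gauge below 0.01 m/s); the arm keeps its last pose, push and grip.
It fails at once if the sprung pad is rammed back past 6.5 mm (value of joint pad above 0.0065 m).
It fails at once if the hat is moved more than 40 mm (distance of hat from where it was at the start of the episode above 0.04 m).
It fails at once if the dowel 1 is moved more than 40 mm (distance of dowel_1 from where it was at the start of the episode above 0.04 m).
It fails at once if the dowel 2 is moved more than 40 mm (distance of dowel_2 from where it was at the start of the episode above 0.04 m).
It fails at once if the calliper is moved more than 40 mm (distance of calliper from where it was at the start of the episode above 0.04 m).
It also fails if it takes over 54 s, if anything falls off the work surface, if the arm or the gripper's body presses on something with over 40 N, if the wrist force passes 120 N, or if a joint passes its speed limit or range.

## Robot

A 6-joint arm with a two-finger parallel gripper is mounted at the origin on the work surface. World frame = base frame: x ahead of the robot, y to its left, z up, the work surface at z = 0. Lengths are in m, angles in rad, forces in N, time in s.
With the tool pointing down it reaches from about 0.35 to 0.975 m from the base axis. Payload 7.1 kg.
Tool frame: the origin (TCP) lies on the mounting face of the last link; the fingertips stand 182 mm ahead of it and the grasp point (between the pads) lies 163 mm ahead of it; z points along the fingers, y is the line along which they close (so a half turn about z gives the same grasp; the last joint's range is limited). The gripper opens to 88 mm and grips with 3 to 60 N. Pads are 20 mm wide; open, the fingers measure 115 mm over their backs; the gripper's body (75 mm by 178 mm) begins 61 mm behind the grasp point.
Start: joints at [1.114, 0.423, 1.63, -0, 1.089, -0.019], TCP at [0.265, 0.566, 0.405] pointing down, gripper open.
Joint ranges: [-3, 3], [-0.9, 2.11], [0.09, 2.58], [-1.31, 4.45], [0.11, 2.69], [-2.54, 2.54]. Speed limits (rad/s): [2.39, 2.39, 3.01, 3.14, 3.14, 3.14].

## Interface

Orientations are given as a rotation vector (axis times angle).
In Python, from rig import arm gives the robot as it stands.
- The arm moves only by the tool apply_moves, never from a script. Its argument "steps" is a list that holds one entry, the list of rows, each a list of 6 numbers: the shift along the tool's x, y, z as a fraction of full scale, then the turn, a rotation vector about the tool's x, y, z as a fraction of full scale. A call has 1 to 5 rows; each row is the pose to reach, as a shift and turn from the pose commanded when the call began, along the tool's axes at that moment; what a row does not reach only later rows make up. Full scale, the value 1, is 40 cm for a shift and 120 degrees for a turn. A row lasts 1/8 s, in which the tool goes at most 62.5 mm and 10.7 degrees, less where a joint would pass 70% of its speed; a pose out of reach is approached as far as the arm can. A call with a number of a shift or a turn outside -1 to 1 is refused whole. A call with a gripper value outside its range is refused whole. "jaw" is the closure, from -1 (fully open) to 1 (shut), so that 0 is half open, set as the call begins (left out, the last holds). The fingers move at their own pace and stop on an object; "squeeze" is the grip in N (left out, the last holds). Time passes only in rows, so rows that repeat a pose let the fingers close. It gives the time, the measured TCP pose, the force, the opening and the grip force at its end, in the units of the state.
- arm.state(): the state, without advancing time (a new reading comes with each control period).
- arm.camera(name): name is "scene" or "top" or "wrist"; returns the picture (420x560x3 uint8, red, green, blue); there is no depth.
- arm.camera_info(name): a dict with "fx", "fy", "cx", "cy" (pixels), "dist" ([k1, k2, p1, p2, k3] as OpenCV has them; the pictures are not rectified), "view" (4x4, takes a point from world to camera coordinates). Camera axes: x right, y down, z forward; pixel columns grow to the right and rows downward; lengths in m; the calibration is good to about 2 mm. A picture is of the moment at which its call begins: read the wrist's pose just before it. camera_info takes no time and is no camera call; for the wrist camera it gives the pose at the moment of the call.
- arm.job_done(): hands the job in; it is judged then, once.
Trained networks look in the newest picture that a camera, given by its name, has taken for a name from the list of things; names that differ only in an ending like _2 or _b are one class to them, and where a whole thing is asked for, a point or a joint stands for the part that bears it (a point fixed in the world has none). Each returns a list of dicts, best first, with "score" (0 to 1); they miss things now and then, are a little off and sometimes report something else, mostly with a low value. They report only what shows in the picture. A call takes as long as a camera call. They do not tell look-alikes from the thing itself.
- arm.boxes_of(camera, query): "at" ([x, y, z] in m, in world coordinates, good to about 4 mm: the middle of the surface that is visible of it).
- arm.pinpoint(camera, query): "at" ([x, y, z] in m, in world coordinates, good to about 4 mm: a listed point, or the origin of a listed thing).
The state is a dict: "time_s": time; "joint_pos": joint angles; "qd": joint speeds; "joint_torque": joint torques, N m; "tcp_pos": TCP position; "tool_rot": TCP orientation; "ft_force": force on the tool from outside, world axes, zero at the start; "ft_torque": the same for the moment, N m; "opening": opening from 0.0 (shut) to 1.0 (fully open); "grip_force": force on a finger pad.
Only numpy, scipy, OpenCV 4.12 (cv2) and the standard library are available. Lean on these libraries where they do the work, as an engineer would, in place of code of your own. Each camera call takes 0.05 s, during which the arm holds its last target. There are 200 camera calls.

## Working session

There is one attempt and no reset: what is moved stays moved. The work goes in short steps, Python scripts to look and compute and a tool call to move; the robot and the scene stay as the last step left them, time stands still between calls to the robot, and variables do not carry over. Pictures are saved under pics/ and viewed, at most 10 in all, crops included, and the job is handed in when it is done.

Besides the shell and the picture viewer there is one more tool, called by a JSON object that holds its "api" and its "payload", one argument or row to a line. apply_moves: Moves the arm, as the interface text tells. Its arguments: {"type":"object","properties":{"steps":{"type":"array","items":{"type":"array","items":{"type":"array","items":{"type":"number","minimum":-1,"maximum":1}}}},"jaw":{"type":"number"},"squeeze":{"type":"number"}},"required":["steps"]}

```bash
mkdir -p pics; ls
cat > h.py <<'E'
import numpy as np, cv2
from scipy.spatial.transform import Rotation as R
from rig import arm
def save(cam,name):
    im=arm.camera(cam); cv2.imwrite('pics/'+name,im[:,:,::-1]); return im
def px(cam,P):
    i=arm.camera_info(cam);V=np.array(i['view']);K=np.array([[i['fx'],0,i['cx']],[0,i['fy'],i['cy']],[0,0,1]])
    P=np.atleast_2d(np.array(P,float))
    return cv2.projectPoints(P,cv2.Rodrigues(V[:3,:3])[0],V[:3,3],K,np.array(i['dist'],float))[0][:,0]
def ray(cam,uv,z):
    i=arm.camera_info(cam);V=np.array(i['view']);K=np.array([[i['fx'],0,i['cx']],[0,i['fy'],i['cy']],[0,0,1]])
    n=cv2.undistortPoints(np.array([[uv]],float),K,np.array(i['dist'],float))[0,0]
    Rm=V[:3,:3].T;c=-Rm@V[:3,3];d=Rm@np.array([n[0],n[1],1]);return c+d*(z-c[2])/d[2]
def goal(pos,rot):
    "print row for TCP target pos & rotation(Rotation)"
    s=arm.state();R0=R.from_rotvec(s['tool_rot']);d=R0.inv().apply(np.array(pos)-s['tcp_pos'])/0.4
    t=(R0.inv()*rot).as_rotvec()/np.deg2rad(120)
    print('row',np.round(d,4),np.round(t,4))
E
python3 - <<'E'
from h import *
np.set_printoptions(precision=4,suppress=True)
s=arm.state();print(s['tcp_pos'],s['tool_rot'],R.from_rotvec(s['tool_rot']).as_matrix(),s['time_s'])
a=save('scene','s0.png');b=save('top','t0.png')
for c in('scene','top'):
  print(c,arm.camera_info(c)['view'][2] if 0 else '')
  for q in('rack','empty_place','gap_mouth','end_plate','spare_neck_mid','gauge_handle','gauge_tip','gauge_stand','hat'):
    print(q,[(round(d['score'],2),np.round(d['at'],4).tolist(),np.round(px(c,d['at'])[0]).tolist()) for d in arm.pinpoint(c,q)])
E
```

```text
pics
[0.2648 0.5658 0.4039] [-0.6821 -3.0663  0.0024] [[-0.9057  0.4239 -0.0007]
 [ 0.4239  0.9057 -0.0014]
 [ 0.     -0.0016 -1.    ]] 0.0
scene 
rack [(0.92, [0.5579, 0.0124, -0.0029], [309.0, 254.0]), (0.72, [0.1676, -0.3342, 0.0023], [157.0, 200.0]), (0.2, [0.6274, -0.4334, -0.003], [146.0, 319.0])]
empty_place [(0.97, [0.166, -0.3239, 0.0181], [159.0, 195.0]), (0.69, [0.5646, 0.0193, 0.0123], [313.0, 251.0])]
gap_mouth [(0.79, [0.1879, -0.2246, 0.1143], [188.0, 166.0]), (0.57, [0.5695, 0.0988, 0.0897], [343.0, 223.0])]
end_plate [(0.4, [0.601, -0.2599, -0.0059], [215.0, 293.0])]
spare_neck_mid [(0.77, [0.4445, 0.3056, 0.0375], [384.0, 196.0]), (0.6, [0.3644, 0.3296, 0.0395], [377.0, 180.0]), (0.41, [0.598, -0.2588, -0.0037], [215.0, 292.0])]
gauge_handle [(0.62, [0.4609, -0.2721, 0.1372], [191.0, 216.0])]
gauge_tip []
gauge_stand [(0.71, [0.4574, -0.2691, 0.0021], [198.0, 255.0])]
hat [(0.71, [0.6685, 0.3934, -0.0004], [450.0, 245.0])]
top 
rack [(0.69, [0.5663, 0.0156, 0.0066], [277.0, 179.0]), (0.69, [0.1585, -0.3379, -0.0011], [391.0, 324.0])]
empty_place [(0.95, [0.5608, 0.0197, 0.0157], [276.0, 180.0]), (0.74, [0.1664, -0.3231, 0.018], [388.0, 321.0])]
gap_mouth [(0.55, [0.187, -0.2216, 0.114], [359.0, 313.0])]
end_plate []
spare_neck_mid [(0.74, [0.4532, 0.3086, 0.0427], [174.0, 206.0]), (0.62, [0.3657, 0.3299, 0.0363], [164.0, 236.0]), (0.47, [0.4355, 0.3953, 0.0439], [144.0, 210.0])]
gauge_handle []
gauge_tip [(0.58, [0.4618, -0.2736, 0.0233], [373.0, 217.0])]
gauge_stand [(0.81, [0.4564, -0.2719, 0.0023], [371.0, 220.0])]
hat [(0.76, [0.6648, 0.3903, -0.0049], [160.0, 142.0])]
```

View pics/s0.png

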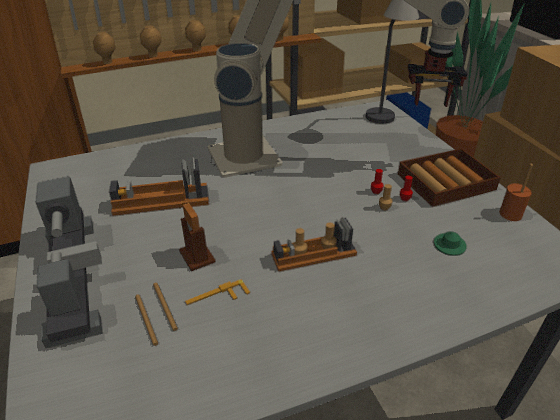

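View pics/t0.png

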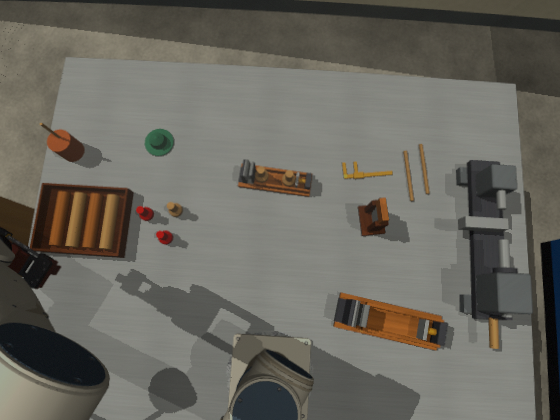

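Look-alikes are told apart in the pictures. The wooden neck is at scene (386,200) / top (174,208), and the red ones at scene (377,183) and (407,190) are not meant. The small rack is at scene (313,250) / top (276,180), with its plates on the left in top at (247,172). The bigger rack at scene (159,193) is not meant. Next I check a close crop and plan the hover.

```bash
cat >> h.py <<'E'
def down(deg):
    c,s=np.cos(np.deg2rad(deg)),np.sin(np.deg2rad(deg));return R.from_matrix(np.array([[-s,c,0],[c,s,0],[0,0,-1]]))  .__class__.from_matrix(np.array([[-s,c,0],[c,s,0],[0,0,-1.]]))
E
python3 - <<'E'
from h import *
a=cv2.imread('pics/s0.png');b=cv2.imread('pics/t0.png')
f=lambda i,x,y,w,h:cv2.resize(i[y:y+h,x:x+w],(400,300),interpolation=cv2.INTER_CUBIC)
cv2.imwrite('pics/c0.png',np.vstack([np.hstack([f(a,260,205,112,84),f(a,340,160,80,60)]),np.hstack([f(b,225,150,100,75),f(b,335,185,80,60)])]))
p=ray('top',(239,187),.02);q=ray('top',(310,196),.02);print(p,q)
goal([.449,.307,.36],down(0))
i=arm.camera_info('wrist');V=np.array(i['view']);s=arm.state();cw=-V[:3,:3].T@V[:3,3]
Rt=R.from_rotvec(s['tool_rot']);print(Rt.inv().apply(cw-s['tcp_pos']),Rt.as_matrix().T@V[:3,:3].T,i['fx'])
E
```

```text
[0.52940772 0.12725444 0.02      ] [ 0.51514288 -0.08601079  0.02      ]
row [-0.6914 -0.3915  0.1117] [-0.    -0.     0.541]
[ 0.08448463 -0.00085514  0.02057353] [[-4.68844497e-05 -9.53815810e-01 -3.00392074e-01]
 [ 9.99999647e-01  2.07263504e-04 -8.14188058e-04]
 [ 8.38845756e-04 -3.00392006e-01  9.53815464e-01]] 324.1497555930156
```

View pics/c0.png

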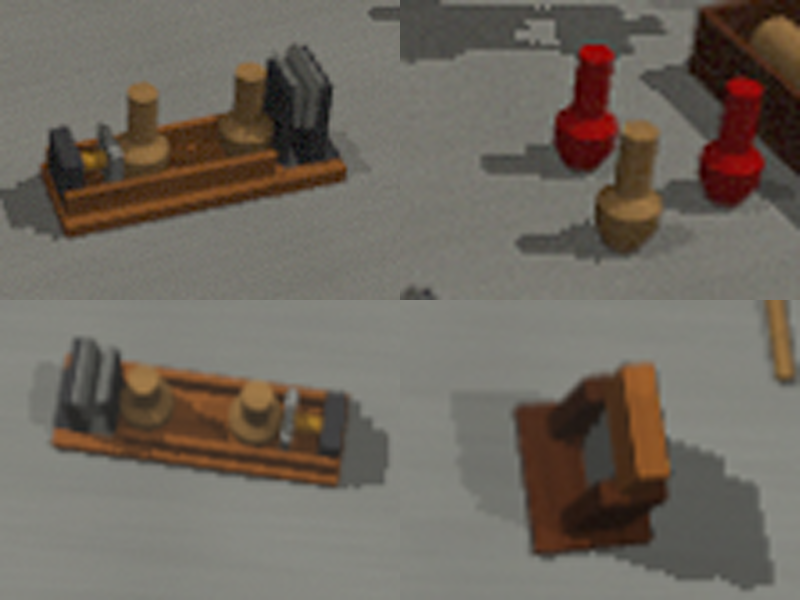

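The crop confirms it: the wooden neck at crop (628,185), and the small rack with its two plates on the +y side (empty middle at (190,145)). The rack yaw is about -4°.

{"api": "apply_moves", "payload": {
  "steps": [
    [[-0.69,-0.39,0.11,0,0,0.57],[-0.69,-0.39,0.11,0,0,0.57],[-0.69,-0.39,0.11,0,0,0.57],[-0.69,-0.39,0.11,0,0,0.57],[-0.69,-0.39,0.11,0,0,0.57]]
  ],
  "jaw": -0.2
}}

```text
time_s: 1.62
tcp_pos: [0.4454, 0.3122, 0.3618]
tool_rot: [2.001, 2.422, 0.001]
ft_force: [0.9, 0.8, -0.3]
opening: 0.598
grip_force: 0.0
```

Run:
```python
from h import *
goal([.449,.307,.36],down(-4))
```

```text
row [-0.0146  0.0065  0.0044] [ 0.0004 -0.0002  0.1238]
```

{"api": "apply_moves", "payload": {
  "steps": [
    [[-0.0146,0.0065,0.004,0,0,0.1238],[-0.0146,0.0065,0.004,0,0,0.1238],[-0.0146,0.0065,0.004,0,0,0.1238]]
  ]
}}

```text
time_s: 2.0
tcp_pos: [0.4483, 0.3084, 0.3601]
tool_rot: [-2.291, -2.15, 0.0]
ft_force: [0.1, 0.2, -0.1]
opening: 0.6
grip_force: 0.0
```

Run:
```python
from h import *
s=arm.state();print(s['tcp_pos'],s['tool_rot'])
im=save('wrist','w1.png')
for q in('spare_neck_mid',):
    print(q,[(round(d['score'],2),np.round(d['at'],4).tolist(),np.round(px('wrist',d['at'])[0]).tolist()) for d in arm.pinpoint('wrist',q)])
```

```text
[0.4482989  0.3084249  0.36011738] [-2.29090798e+00 -2.14972121e+00  1.26952861e-05]
spare_neck_mid [(0.9, [0.4318, 0.3902, 0.0429], [257.0, 115.0]), (0.8, [0.449, 0.3081, 0.0369], [282.0, 203.0]), (0.56, [0.3644, 0.333, 0.0383], [191.0, 183.0])]
```

View pics/w1.png

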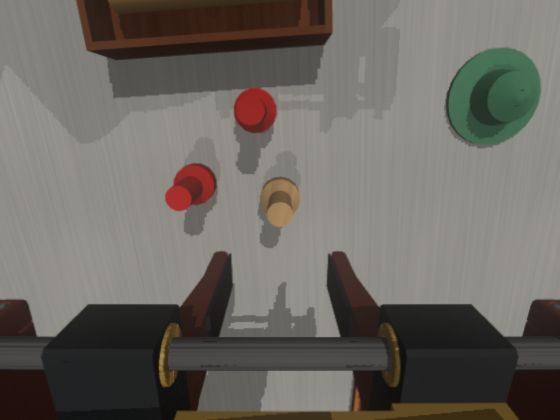

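The wrist picture shows the wooden neck with its top at (280,215) and its belt at (279,197), between the open fingers. The reds are clear to the left.

Run:
```python
from h import *
print(ray('wrist',(280,215),.08),ray('wrist',(279.5,197),.0225))
goal([.449,.308,.222],down(-4))
```

```text
[0.44694276 0.30936824 0.08      ] [0.4466198  0.31022886 0.0225    ]
row [-0.0018  0.0024  0.3455] [ 0.0001 -0.      0.0037]
```

{"api": "apply_moves", "payload": {
  "steps": [
    [[0.002,-0.003,0.12,0,0,0],[0.002,-0.003,0.23,0,0,0],[0.002,-0.003,0.31,0,0,0],[0.002,-0.003,0.345,0,0,0],[0.002,-0.003,0.345,0,0,0]]
  ]
}}

```text
time_s: 2.72
tcp_pos: [0.4468, 0.3097, 0.2217]
tool_rot: [-2.29, -2.15, 0.002]
ft_force: [0.2, 0.3, 0.3]
opening: 0.598
grip_force: 0.0
```

{"api": "apply_moves", "payload": {
  "steps": [
    [[0,0,0,0,0,0],[0,0,0,0,0,0],[0,0,0,0,0,0],[0,0,0,0,0,0],[0,0,0,0,0,0]]
  ],
  "jaw": 1,
  "squeeze": 10
}}

```text
time_s: 3.35
tcp_pos: [0.4472, 0.3097, 0.2227]
tool_rot: [2.291, 2.149, 0.002]
ft_force: [-0.7, 0.5, 5.6]
opening: 0.248
grip_force: 10.0
```

{"api": "apply_moves", "payload": {
  "steps": [
    [[0,0,-0.15,0,0,0],[0,0,-0.3,0,0,0],[-0.14,0.07,-0.4,0,0,0],[-0.28,0.14,-0.44,0,0,0],[-0.42,0.21,-0.44,0,0,0]]
  ]
}}

```text
time_s: 3.98
tcp_pos: [0.5156, 0.1472, 0.3992]
tool_rot: [2.289, 2.15, 0.005]
ft_force: [0.7, -0.6, -0.5]
opening: 0.25
grip_force: 10.0
```

{"api": "apply_moves", "payload": {
  "steps": [
    [[-0.14,0.06,0,0,0,0],[-0.28,0.127,0,0,0,0],[-0.28,0.127,0,0,0,0],[-0.28,0.127,0,0,0,0]]
  ]
}}

```text
time_s: 4.47
tcp_pos: [0.5582, 0.0335, 0.397]
tool_rot: [-2.292, -2.148, 0.001]
ft_force: [-0.8, 0.3, -0.9]
opening: 0.249
grip_force: 10.0
```

Run:
```python
from h import *
s=arm.state();print(s['tcp_pos'],s['tool_rot'],s['ft_force'],s['opening'])
im=save('wrist','w2.png')
for q in('rack','empty_place','gap_mouth','row_neck_a_mid','follower'):
    print(q,[(round(d['score'],2),np.round(d['at'],4).tolist(),np.round(px('wrist',d['at'])[0]).tolist()) for d in arm.pinpoint('wrist',q)])
```

```text
[0.55819445 0.03349154 0.39703599] [-2.29158778e+00 -2.14753557e+00  9.60147151e-04] [-0.81875322  0.34834495 -0.91329128] 0.24902520655723587
rack [(0.87, [0.5595, 0.0084, 0.0031], [284.0, 207.0])]
empty_place [(0.62, [0.5631, 0.0206, 0.0182], [286.0, 201.0])]
gap_mouth [(0.88, [0.5667, 0.0955, 0.0874], [287.0, 138.0])]
row_neck_a_mid []
follower []
```

View pics/w2.png

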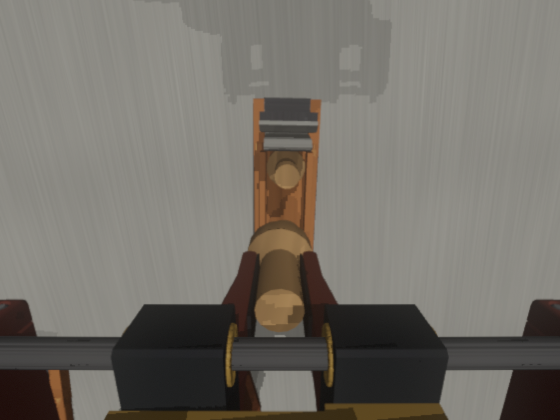

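In the picture: neck b top centre (287,175), follower top around (287,145) spanning 263–312, end plate top around (288,125) spanning 258–319, and the held spare at (280,265).

Run:
```python
from h import *
im=cv2.imread('pics/w2.png');cv2.imwrite('pics/w2c.png',cv2.resize(im[88:258,220:350],(612,800)[::1] if 0 else (459,600),interpolation=cv2.INTER_CUBIC))
for n,uv,z in(('b',(287,175),.094),('ep',(288.5,122.5),.094),('epL',(258.5,122.5),.094),('epR',(318.5,122.5),.094),('fL',(263,138),.094),('fR',(312,138),.094)): print(n,ray('wrist',uv,z))
s=arm.state();g=R.from_rotvec(s['tool_rot']).apply([0,0,.163])+s['tcp_pos'];print(g)
for q in('rack','empty_place','gap_mouth','row_neck_b_mid'):
  for c in('top','scene'):
    arm.camera(c)
    print(q,c,[(round(d['score'],2),np.round(d['at'],4).tolist()) for d in arm.pinpoint(c,q) if d['at'][0]>.4])
```

```text
b [0.56512615 0.06438224 0.094     ]
ep [0.56882617 0.10880297 0.094     ]
epL [0.54366265 0.11036675 0.094     ]
epR [0.59399263 0.10725197 0.094     ]
fL [0.54646163 0.09744185 0.094     ]
fR [0.58813116 0.09486207 0.094     ]
[0.5582871  0.03464937 0.2344772 ]
rack top []
rack scene [(0.98, [0.5594, 0.011, -0.0044]), (0.42, [0.4585, -0.2691, -0.0018])]
empty_place top []
empty_place scene [(0.77, [0.5605, 0.0181, 0.0109])]
gap_mouth top []
gap_mouth scene [(0.97, [0.5684, 0.0976, 0.0894])]
row_neck_b_mid top []
row_neck_b_mid scene [(0.64, [0.5631, 0.0624, 0.0513])]
```

View pics/w2c.png

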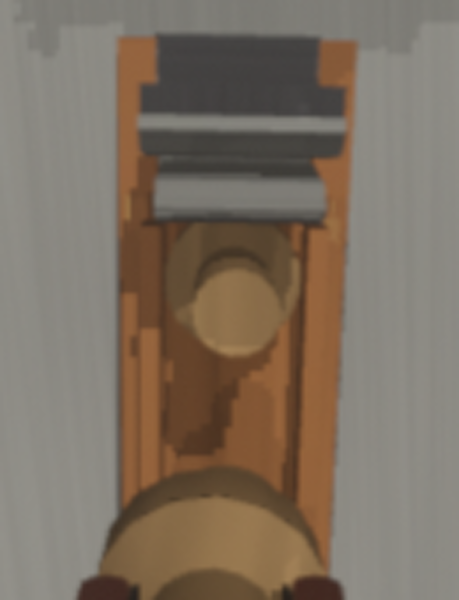

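Run:
```python
from h import *
s=arm.state();print(s['tcp_pos'],s['ft_force'],R.from_rotvec(s['tool_rot']).as_matrix()[:,2])
goal([.5625,.0217,.30],down(-4))
```

```text
[0.55859073 0.03344035 0.39744167] [ 0.18082308 -0.4823338  -0.43122425] [ 1.07754059e-05 -1.38457165e-05 -1.00000000e+00]
row [-0.0287  0.0116  0.2436] [0.     0.     0.0029]
```

{"api": "apply_moves", "payload": {
  "steps": [
    [[-0.0287,0.0116,0.05,0,0,0.003],[-0.0287,0.0116,0.15,0,0,0.003],[-0.0287,0.0116,0.2436,0,0,0.003],[-0.0287,0.0116,0.2436,0,0,0.003]]
  ]
}}

```text
time_s: 6.08
tcp_pos: [0.5614, 0.0217, 0.2977]
tool_rot: [-2.295, -2.139, 0.007]
ft_force: [0.0, 0.2, -0.8]
opening: 0.248
grip_force: 10.0
```

Run:
```python
from h import *
s=arm.state();print(s['tcp_pos'],s['ft_force'],R.from_rotvec(s['tool_rot']).as_matrix()[:,2])
im=save('wrist','w3.png')
im2=arm.camera('scene');c=lambda i:cv2.resize(i,(560,420))
a=cv2.resize(im2[190:280,260:380],(533,400),interpolation=cv2.INTER_CUBIC);cv2.imwrite('pics/s3.png',a[:,:,::-1])
goal([.5625,.0217,.237],down(-4))
for u in px('wrist',[[.5625,.0217,.094],[.565,.0644,.094]]):print(u)
```

```text
[0.56138384 0.02165401 0.29766124] [ 0.00546093  0.18382573 -0.79002404] [-5.74659804e-03 -1.06952658e-04 -9.99983482e-01]
row [-0.0002 -0.001   0.1592] [ 0.0001 -0.     -0.0001]
[281.43623087 251.40051594]
[280.73756424 184.13243029]
```

View pics/w3.png

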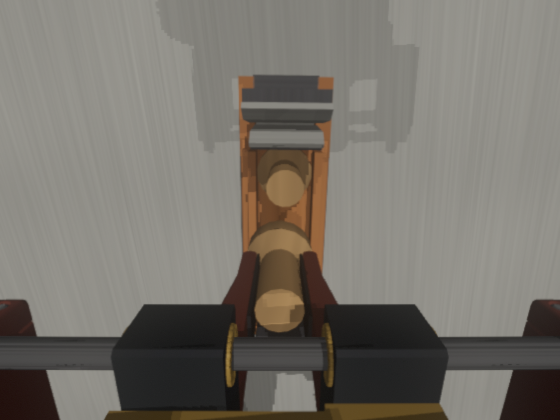

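Run:
```python
from h import *
arm.camera('wrist')
s=arm.state();print(s['tcp_pos'],R.from_rotvec(s['tool_rot']).as_matrix()[:,2],R.from_rotvec(s['tool_rot']).as_matrix()[:,1])
im=save('wrist','w4.png')
a=cv2.resize(im[60:230,220:350],(459,600),interpolation=cv2.INTER_CUBIC);b=cv2.imread('pics/s3.png');b=cv2.copyMakeBorder(cv2.resize(b,(341,256)),0,344,0,0,cv2.BORDER_CONSTANT)
cv2.imwrite('pics/w4c.png',np.hstack([a[:,:,::-1],b]))
```

```text
[0.56317383 0.02179088 0.301341  ] [ 1.91352143e-03  5.41528084e-05 -9.99998168e-01] [ 0.99755131 -0.06991245  0.00190505]
```

View pics/w4c.png

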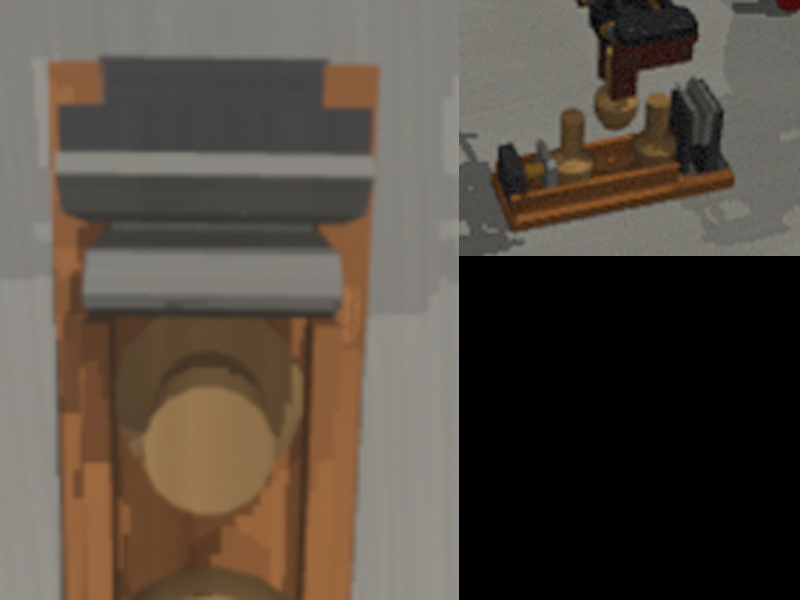

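Run:
```python
from h import *
for n,uv in(('b',(279.2,187.3)),('epL',(235,105)),('epR',(325.7,105.5)),('fL',(243.7,131)),('fR',(317,130.5))): print(n,ray('wrist',uv,.094))
goal([.5625,.0217,.237],down(-4))
```

```text
b [0.56481392 0.06238786 0.094     ]
epL [0.5439017  0.11001236 0.094     ]
epR [0.59343844 0.10627871 0.094     ]
fL [0.54723956 0.09592067 0.094     ]
fR [0.58820507 0.09331345 0.094     ]
row [-0.0004 -0.0023  0.1617] [ 0.0013 -0.0001 -0.0001]
```

{"api": "apply_moves", "payload": {
  "steps": [
    [[-0.0004,-0.0018,0.05,0,0,0],[-0.0004,-0.0018,0.09,0,0,0],[-0.0004,-0.0018,0.12,0,0,0],[-0.0004,-0.0018,0.14,0,0,0],[-0.0004,-0.0018,0.15,0,0,0]]
  ]
}}

```text
time_s: 6.9
tcp_pos: [0.5618, 0.0216, 0.2396]
tool_rot: [-2.298, -2.142, 0.0]
ft_force: [-0.5, -0.3, -0.5]
opening: 0.249
grip_force: 10.0
```

{"api": "apply_moves", "payload": {
  "steps": [
    [[0,0,0.003,0,0,0],[0,0,0.006,0,0,0],[0,0,0.009,0,0,0],[0,0,0.011,0,0,0],[0,0,0.012,0,0,0]]
  ]
}}

```text
time_s: 7.52
tcp_pos: [0.562, 0.0216, 0.2367]
tool_rot: [2.297, 2.142, 0.001]
ft_force: [-4.0, -0.3, 14.7]
opening: 0.252
grip_force: 10.0
```

{"api": "apply_moves", "payload": {
  "steps": [
    [[0,0,0,0,0,0],[0,0,0,0,0,0]]
  ]
}}

```text
time_s: 7.78
tcp_pos: [0.562, 0.0216, 0.2367]
tool_rot: [2.297, 2.142, 0.001]
ft_force: [-3.8, -0.2, 12.5]
opening: 0.249
grip_force: 10.0
```

{"api": "apply_moves", "payload": {
  "steps": [
    [[0,0,-0.002,0,0,0],[0,0,-0.002,0,0,0],[0,0,-0.002,0,0,0]]
  ]
}}

```text
time_s: 8.15
tcp_pos: [0.5619, 0.0216, 0.2367]
tool_rot: [2.298, 2.142, 0.001]
ft_force: [-2.7, 0.1, 8.3]
opening: 0.247
grip_force: 10.0
```

{"api": "apply_moves", "payload": {
  "steps": [
    [[0,0,0,0,0,0],[0,0,0,0,0,0],[0,0,0,0,0,0],[0,0,0,0,0,0]]
  ],
  "jaw": 0
}}

```text
time_s: 8.65
tcp_pos: [0.5617, 0.0216, 0.2359]
tool_rot: [-2.298, -2.142, 0.0]
ft_force: [-0.4, -0.5, 0.8]
opening: 0.5
grip_force: 0.0
```

{"api": "apply_moves", "payload": {
  "steps": [
    [[0,0,-0.05,0,0,0],[0,0,-0.15,0,0,0],[0,0,-0.3,0,0,0],[0,0,-0.4,0,0,0],[0,0,-0.4,0,0,0]]
  ]
}}

```text
time_s: 9.28
tcp_pos: [0.5626, 0.0216, 0.3994]
tool_rot: [2.295, 2.139, 0.008]
ft_force: [0.1, 0.9, -0.6]
opening: 0.5
grip_force: 0.0
```

Run:
```python
from h import *
print(arm.camera_info('wrist')['view'] and '')if 0 else 0
for _ in range(4):arm.camera('wrist')
im=save('wrist','w5.png');s=arm.state();print(s['tcp_pos'],R.from_rotvec(s['tool_rot']).as_matrix()[:,1:])
for q in('spare_neck_mid','gap_mouth','rack'):
    print(q,[(round(d['score'],2),np.round(d['at'],4).tolist(),np.round(px('wrist',d['at'])[0]).tolist()) for d in arm.pinpoint('wrist',q)])
b=arm.camera('scene')[195:285,260:380][:,:,::-1]
cv2.imwrite('pics/w5c.png',np.hstack([cv2.resize(im[60:260,210:360,::-1],(450,600),interpolation=cv2.INTER_CUBIC),cv2.copyMakeBorder(cv2.resize(b,(350,262),interpolation=cv2.INTER_CUBIC),0,338,0,0,cv2.BORDER_CONSTANT)]))
```

```text
[0.56122043 0.02160963 0.39423946] [[ 9.97540332e-01 -3.18952427e-03]
 [-7.00227424e-02 -4.92040961e-05]
 [-3.17824986e-03 -9.99994912e-01]]
spare_neck_mid [(0.67, [0.5593, 0.0184, 0.052], [280.0, 200.0])]
gap_mouth [(0.76, [0.5673, 0.0973, 0.0859], [283.0, 121.0]), (0.55, [0.4588, -0.2714, -0.0007], [225.0, 387.0])]
rack []
```

View pics/w5c.png

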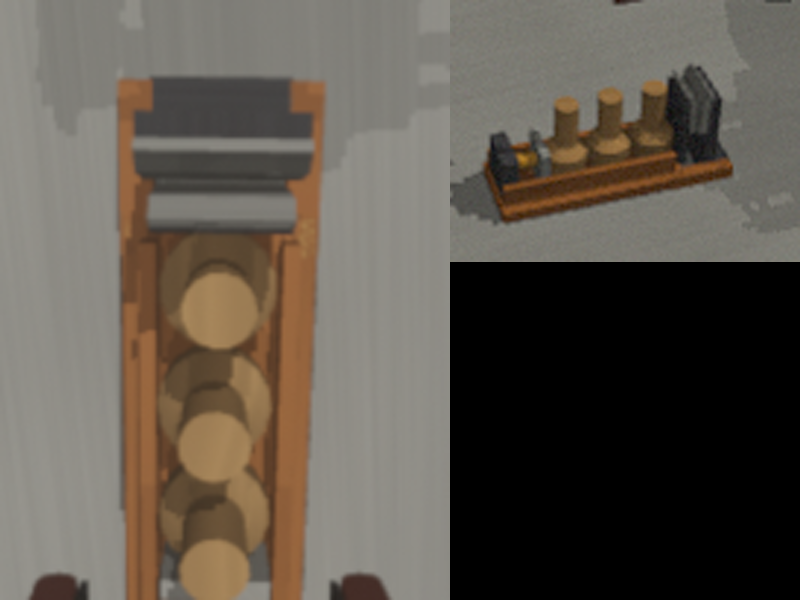

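The scene now shows all three necks upright in one row: b (283,163), spare (282,209) and a (282,250), with the plates at (284,109). Now for the gauge.

{"api": "apply_moves", "payload": {
  "steps": [
    [[-0.75,-0.2,0,0,0,0.717],[-0.75,-0.2,0,0,0,0.717],[-0.75,-0.2,0,0,0,0.717],[-0.75,-0.2,0,0,0,0.717],[-0.75,-0.2,0,0,0,0.717]]
  ]
}}

```text
time_s: 10.35
tcp_pos: [0.46, -0.2739, 0.3958]
tool_rot: [-3.02, -0.864, 0.0]
ft_force: [0.5, 0.0, -0.1]
opening: 0.497
grip_force: 0.0
```

Run:
```python
from h import *
goal([.459,-.272,.40],down(-90))
```

```text
row [ 0.0003 -0.0053 -0.0105] [-1.000e-04  0.000e+00  2.659e-01]
```

{"api": "apply_moves", "payload": {
  "steps": [
    [[0,-0.005,-0.01,0,0,0.266],[0,-0.005,-0.01,0,0,0.266],[0,-0.005,-0.01,0,0,0.266],[0,-0.005,-0.01,0,0,0.266],[0,-0.005,-0.01,0,0,0.266]]
  ]
}}

```text
time_s: 10.98
tcp_pos: [0.4599, -0.2703, 0.3998]
tool_rot: [-3.141, -0.015, 0.001]
ft_force: [-0.3, -0.0, -0.7]
opening: 0.497
grip_force: 0.0
```

Run:
```python
from h import *
for _ in range(3):arm.camera('wrist')
V=arm.camera_info('wrist');s=arm.state();im=save('wrist','w6.png');print(s['tcp_pos'],s['joint_pos'][5],R.from_rotvec(s['tool_rot']).as_matrix()[:,1:])
for q in('gauge_handle','gauge_stand','gauge_tip'):
    print(q,[(round(d['score'],2),np.round(d['at'],4).tolist(),np.round(px('wrist',d['at'])[0]).tolist()) for d in arm.pinpoint('wrist',q)])
u=px('wrist',[.4609,-.2721,.16])[0];print(u)
```

```text
[ 0.4598921  -0.2702689   0.39992035] 1.0091829030209094 [[ 8.01100545e-03 -1.52129488e-04]
 [-9.99967909e-01  6.87237694e-05]
 [-6.99402751e-05 -9.99999986e-01]]
gauge_handle [(0.66, [0.4591, -0.2677, 0.1362], [276.0, 221.0])]
gauge_stand [(0.93, [0.458, -0.2726, -0.0025], [281.0, 185.0])]
gauge_tip []
[281.34300024 229.23101797]
```

View pics/w6.png

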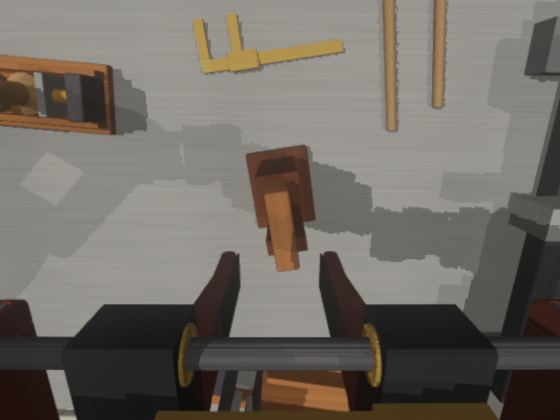

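This last view shows the handle's top from about (278,189) to (286,270), slightly turned, between the open fingers. I'll fit its edges numerically.

Run:
```python
from h import *
im=cv2.imread('pics/w6.png');h=cv2.cvtColor(im,cv2.COLOR_BGR2HSV)
for y in (195,205,215,225,235,245,255,262): 
    v=im[y,255:312,2].astype(int); print(y,' '.join(map(str,v[::2])))
v=im[180:285,283,2];print(v[::3])
m=((im[:,:,2]>105)&(im[:,:,0].astype(int)<70)).astype(np.uint8);m[:175]=0;m[285:]=0;m[:,:250]=0;m[:,315:]=0
n,l,st,ce=cv2.connectedComponentsWithStats(m);k=1+st[1:,4].argmax();print(st[k])
c=cv2.findContours((l==k).astype(np.uint8),cv2.RETR_EXTERNAL,cv2.CHAIN_APPROX_NONE)[0][0]
b=cv2.boxPoints(cv2.minAreaRect(c));q=cv2.approxPolyDP(c,5,True)[:,0]
for p in list(b)+list(q):print(p,ray('wrist',p,.159))
```

```text
195 98 97 97 92 91 138 143 145 145 147 151 152 154 153 151 148 130 82 71 73 73 71 74 76 75 69 70 70 71
205 98 98 98 99 95 111 147 150 149 147 149 152 153 154 153 150 146 119 66 58 55 55 62 75 75 74 73 70 70
215 128 98 97 98 100 96 110 138 140 141 143 147 151 152 153 148 140 132 97 57 54 52 54 60 74 75 74 75 75
225 149 135 108 108 109 110 90 107 139 139 137 137 139 141 142 142 140 137 128 85 53 52 52 53 71 110 107 106 106
235 151 151 151 151 151 144 72 67 127 140 139 137 138 140 141 142 142 140 124 87 66 52 53 53 54 88 149 151 151
245 150 150 150 150 150 144 98 94 94 136 141 139 137 139 141 142 143 142 125 92 86 71 71 71 71 74 120 150 150
255 151 151 151 151 152 151 145 121 127 128 148 157 155 154 156 158 159 158 119 112 110 102 148 152 151 152 151 151 151
262 150 150 151 151 152 151 152 152 151 151 134 155 157 154 154 157 158 158 150 137 112 108 125 151 151 151 151 150 150
[ 85  86  85  89 138 151 151 152 153 153 153 153 151 143 142 142 142 142
 142 142 142 141 141 152 155 156 155 154 154 153 142 152 152 151 153]
[ 264  191   35   80 1746]
[260.96512 193.738  ] [ 0.48681684 -0.25764068  0.159     ]
[288.60703 190.05243] [ 0.48958036 -0.27691461  0.159     ]
[298.96512 267.738  ] [ 0.42982163 -0.28563245  0.159     ]
[271.3232  271.42358] [ 0.42661366 -0.26484428  0.159     ]
[286 191] [ 0.48889209 -0.27510803  0.159     ]
[264 195] [ 0.4859233  -0.25975468  0.159     ]
[269 254] [ 0.44094519 -0.26313057  0.159     ]
[279 270] [ 0.42784209 -0.27063095  0.159     ]
[298 267] [ 0.4304305  -0.28489163  0.159     ]
[297 253] [ 0.44188495 -0.28387172  0.159     ]
[290 251] [ 0.44346265 -0.27865935  0.159     ]
```

Run:
```python
from h import *
goal([.4585,-.2713,.302],down(-82))
```

```text
row [-0.0035  0.0025  0.2451] [ 0.     -0.     -0.0634]
```

{"api": "apply_moves", "payload": {
  "steps": [
    [[-0.0035,0.0025,0.05,0,0,-0.0634],[-0.0035,0.0025,0.12,0,0,-0.0634],[-0.0035,0.0025,0.19,0,0,-0.0634],[-0.0035,0.0025,0.23,0,0,-0.0634],[-0.0035,0.0025,0.245,0,0,-0.0634]]
  ]
}}

```text
time_s: 11.95
tcp_pos: [0.4584, -0.2713, 0.3013]
tool_rot: [-3.133, -0.218, 0.001]
ft_force: [-0.2, 0.2, 0.4]
opening: 0.492
grip_force: 0.0
```

{"api": "apply_moves", "payload": {
  "steps": [
    [[0,0,0,0,0,0],[0,0,0,0,0,0],[0,0,0,0,0,0],[0,0,0,0,0,0],[0,0,0,0,0,0]]
  ],
  "jaw": 1,
  "squeeze": 30
}}

```text
time_s: 12.58
tcp_pos: [0.4588, -0.2716, 0.3028]
tool_rot: [3.133, 0.218, 0.002]
ft_force: [0.1, 0.1, 6.1]
opening: 0.204
grip_force: 30.0
```

Run:
```python
from h import *
s=arm.state();print(s['tcp_pos'],s['tool_rot'],s['ft_force'],s['ft_torque'],s['opening'])
```

```text
[ 0.45876915 -0.27157877  0.3027808 ] [3.13307428e+00 2.17916675e-01 1.95674835e-03] [0.12566582 0.12380001 6.07023592] [0.00035386 0.28747915 0.00782649] 0.2040905499084258
```

{"api": "apply_moves", "payload": {
  "steps": [
    [[0,0,-0.02,0,0,0],[0,0,-0.08,0,0,0],[0,0,-0.18,0,0,0],[0,0,-0.28,0,0,0],[0,0,-0.3,0,0,0]]
  ]
}}

```text
time_s: 13.2
tcp_pos: [0.4588, -0.2715, 0.4244]
tool_rot: [3.132, 0.218, 0.006]
ft_force: [-0.3, -0.5, -2.1]
opening: 0.207
grip_force: 30.0
```

Run:
```python
from h import *
s=arm.state();print(s['tcp_pos'],s['ft_force'],s['opening'])
i=arm.camera_info('wrist');K=np.array([[i['fx'],0,i['cx']],[0,i['fy'],i['cy']],[0,0,1]])
V=np.array(i['view']);Rt=R.from_rotvec(s['tool_rot']).as_matrix();ct=Rt.T@(-V[:3,:3].T@V[:3,3]-s['tcp_pos']);Rc=Rt.T@V[:3,:3].T
def rayt(tcp,y,z,uv,h):
    y=np.array(y);z=np.array(z);M=np.c_[np.cross(y,z),y,z];n=cv2.undistortPoints(np.array([[uv]],float),K,np.array(i['dist'],float))[0,0]
    c=np.array(tcp)+M@ct;d=M@Rc@np.array([n[0],n[1],1]);return c+d*(h-c[2])/d[2]
p4=([0.56317383,0.02179088,0.301341],[0.99755131,-0.06991245,0.00190505],[1.91352143e-03,5.41528084e-05,-.999998])
p5=([0.56122043,0.02160963,0.39423946],[.99754,-.0700227,-.003178],[-.0031895,-.0000492,-.999995])
C4=lambda x,y:(220+x/3.53,60+y/3.53); C5=lambda x,y:(210+x/3,60+y/3)
for nm,p,C,l in(('w4',p4,C4,[('epflarebot',215,218,.086),('eptop',213,178,.094),('fol_near',213,290,.094),('fol_far',213,250,.086),('b',209,450,.094)]),
                ('w5',p5,C5,[('epflarebot',222,178,.086),('eptop',222,152,.094),('fol_near',221,222,.094),('fol_far',221,192,.086),('b',219,310,.094),('sp',215,447,.094),('a',215,570,.094)])):
    for n,x,y,h in l:print(nm,n,np.round(rayt(*p,C(x,y),h),4))
```

```text
[ 0.45878447 -0.27151154  0.42441226] [-0.2833032  -0.46362851 -2.09388311] 0.20743828337148973
w4 epflarebot [0.5699 0.0976 0.086 ]
w4 eptop [0.57   0.1038 0.094 ]
w4 fol_near [0.5688 0.0868 0.094 ]
w4 fol_far [0.5692 0.0926 0.086 ]
w4 b [0.5663 0.0608 0.094 ]
w5 epflarebot [0.5697 0.0968 0.086 ]
w5 eptop [0.5701 0.1038 0.094 ]
w5 fol_near [0.5686 0.0852 0.094 ]
w5 fol_far [0.5692 0.093  0.086 ]
w5 b [0.5664 0.0607 0.094 ]
w5 sp [0.5624 0.0198 0.094 ]
w5 a [ 0.5597 -0.0202  0.094 ]
```

Run:
```python
from h import *
goal([.568,.096,.415],down(-94.3))
```

```text
row [ 0.3975 -0.8722  0.0225] [ 0.0011 -0.0017  0.1022]
```

{"api": "apply_moves", "payload": {
  "steps": [
    [[0.07,-0.14,0.01,0,0,0.1022],[0.13,-0.28,0.01,0,0,0.1022],[0.2,-0.43,0.01,0,0,0.1022],[0.26,-0.57,0.01,0,0,0.1022],[0.32,-0.7,0.01,0,0,0.1022]]
  ]
}}

```text
time_s: 13.82
tcp_pos: [0.5457, 0.0243, 0.4165]
tool_rot: [3.139, -0.118, -0.004]
ft_force: [1.8, -0.2, -2.2]
opening: 0.203
grip_force: 30.0
```

Run:
```python
from h import *
goal([.568,.096,.415],down(-94.3))
```

```text
row [ 0.0421 -0.183   0.0035] [ 0.0002  0.0011 -0.    ]
```

{"api": "apply_moves", "payload": {
  "steps": [
    [[0.03,-0.12,0.003,0,0,0],[0.042,-0.183,0.003,0,0,0],[0.042,-0.183,0.003,0,0,0],[0.042,-0.183,0.003,0,0,0]]
  ]
}}

```text
time_s: 14.32
tcp_pos: [0.5677, 0.0935, 0.4156]
tool_rot: [3.139, -0.118, -0.004]
ft_force: [0.4, -0.8, -3.1]
opening: 0.203
grip_force: 30.0
```

Run:
```python
from h import *
for _ in range(6):arm.camera('wrist')
for k in range(2):
  for c in('wrist','scene'):
    im=save(c,f'g{c}{k}.png')
    for q in('gap_mouth','gauge_tip','gauge_handle','follower','end_plate'):
      print(c,q,[(round(d['score'],2),np.round(d['at'],4).tolist(),np.round(px(c,d['at'])[0]).tolist()) for d in arm.pinpoint(c,q) if d['at'][0]>.4])
s=arm.state();print(s['tcp_pos'],R.from_rotvec(s['tool_rot']).as_matrix()[:,2],s['ft_force'],s['ft_torque'])
goal([.568,.096,.415],down(-94.3))
for P in([.568,.096,.132],[.568,.096,.094],[.568,.101,.094],[.568,.091,.094]):print(px('wrist',P))
```

```text
wrist gap_mouth [(0.63, [0.5682, 0.0941, 0.0868], [278.0, 199.0])]
wrist gauge_tip [(0.62, [0.5693, 0.0915, 0.1329], [281.0, 211.0])]
wrist gauge_handle [(0.68, [0.565, 0.0934, 0.2508], [280.0, 287.0])]
wrist follower [(0.42, [0.5617, -0.0185, 0.0579], [384.0, 190.0])]
wrist end_plate []
scene gap_mouth [(0.97, [0.5713, 0.0983, 0.089], [343.0, 223.0])]
scene gauge_tip [(0.79, [0.5722, 0.0894, 0.1351], [341.0, 210.0]), (0.15, [0.4583, -0.2685, -0.0016], [198.0, 256.0])]
scene gauge_handle [(0.92, [0.569, 0.0913, 0.2508], [345.0, 171.0]), (0.66, [0.5632, 0.0196, 0.0132], [313.0, 251.0])]
scene follower [(0.72, [0.5575, 0.0218, 0.054], [313.0, 237.0])]
scene end_plate [(0.33, [0.6656, 0.3903, -0.0027], [449.0, 245.0])]
wrist gap_mouth []
wrist gauge_tip [(0.69, [0.571, 0.0937, 0.1345], [279.0, 210.0])]
wrist gauge_handle [(0.68, [0.5689, 0.0946, 0.2504], [277.0, 280.0])]
wrist follower []
wrist end_plate []
scene gap_mouth [(0.6, [0.5697, 0.1004, 0.083], [343.0, 225.0])]
scene gauge_tip [(0.81, [0.5716, 0.0922, 0.1343], [342.0, 210.0])]
scene gauge_handle [(0.96, [0.5714, 0.0957, 0.2493], [347.0, 172.0])]
scene follower []
scene end_plate []
[0.56830007 0.09397389 0.41680434] [-8.17889637e-06  1.35647502e-05 -1.00000000e+00] [-0.13327194 -0.31113409 -2.88079432] [ 0.04500832  0.1404591  -0.00287217]
row [-0.0011 -0.005   0.0045] [-0.      0.     -0.0001]
[[276.33694918 212.82843757]]
[[276.63568705 201.211246  ]]
[[271.47100628 201.588404  ]]
[[281.80399992 200.83389338]]
```

Run:
```python
from h import *
im=cv2.cvtColor(cv2.imread('pics/gwrist1.png'),cv2.COLOR_BGR2GRAY)
print(px('wrist',[.585,.096,.094]),px('wrist',[.585,.096,.086]),px('wrist',[.593,.096,.094]))
print('col',list(range(256,306,2)))
for r in range(164,236,3):print(r,im[r,256:306:2])
```

```text
[[275.24825931 183.95563174]] [[275.33702427 182.22881267]] [[274.57949237 175.63771753]]
col [256, 258, 260, 262, 264, 266, 268, 270, 272, 274, 276, 278, 280, 282, 284, 286, 288, 290, 292, 294, 296, 298, 300, 302, 304]
164 [ 95  94  72  63  62  67  71  84 105 103 109 109 108 108 107 105 105 109
 108 102 109 110 110 110 110]
167 [ 73  67  51  51  50  51  51  61  89  90  90  89  89  85  69  67  85  95
 104 113 119 119 119 119 119]
170 [72 53 51 50 49 50 62 78 78 78 81 89 89 83 50 48 52 72 74 73 75 76 75 75
 84]
173 [63 50 50 50 51 59 77 78 78 71 77 74 74 77 51 47 49 69 71 71 69 64 62 81
 99]
176 [ 73  73  72  79 122 107  89  93  93  69  75  67  72  72  51  48  49  63
  69  64  64  82  88  91  91]
179 [ 73  73  72  82 135 126  93  94  91  68  73  77 116  94  77  65  61  64
  61  68  84  89  90  91  92]
182 [ 72  72  71  82 142 130  93  95  90  67  72  77 131 133 130 123  91  60
  67  77  77  78  79  80  83]
185 [ 73  73  73  82 139 132  94  97  92  68  74  77 131 133 130 122  94  61
  75  76  77  77  76  64  62]
188 [ 74  75  75  84 138 133  96  98  93  68  73  77 131 133 128 122  94  
[... 937 characters left out ...]
  62  60  60  60  60  60  62
  67  99 143 145 144 144 144]
218 [133  81  80  77  69  64  62  62  61  60  60  58  59  60  59  59  60  59
  59  58 112 146 146 146 146]
221 [131  80  79  73  68  63  62  63  63  62  63  62  62  61  60  59  58  58
  58  57  92 144 145 145 145]
224 [141 123 121  83  64  61  62  62  61  61  61  61  61  61  62  62  61  61
  62  59  76 142 144 145 144]
227 [147 147 139  77  65  63  60  60  60  59  59  60  60  60  60  61  60  61
  60  60  64 141 145 145 145]
230 [148 147 132  73  66  64  65  63  64  64  63  62  60  59  59  58  59  58
  59  59  58 116 144 144 144]
233 [146 146 115  70  65  64  65  64  63  63  62  63  63  62  63  63  62  61
  60  59  55 103 148 148 148]
```

Run:
```python
from h import *
s=arm.state();t=np.array(s['tcp_pos']);print(t)
for zz in(0,20,50,95):
  w=(2.5+.15*zz)/2000
  for dx in(.018,-.018):print(zz,dx,[np.round(px('wrist',[t[0]+dx,t[1]+sg*w-.075*dx,.1328+zz/1000])[0],1).tolist() for sg in(1,-1)])
im=cv2.cvtColor(cv2.imread('pics/gwrist1.png'),cv2.COLOR_BGR2GRAY)
for r in range(233,310,8):print(r,im[r,252:312:2])
```

```text
[0.56830007 0.09397389 0.41680434]
0 0.018 [[277.2, 192.0], [280.2, 191.8]]
0 -0.018 [[277.3, 232.6], [280.1, 232.4]]
20 0.018 [[275.1, 198.2], [282.2, 197.7]]
20 -0.018 [[275.3, 241.5], [282.1, 241.0]]
50 0.018 [[271.3, 209.4], [285.9, 208.4]]
50 -0.018 [[271.7, 257.5], [285.6, 256.5]]
95 0.018 [[263.5, 233.0], [293.6, 230.9]]
95 -0.018 [[264.4, 290.5], [292.8, 288.6]]
233 [146 146 146 146 115  70  65  64  65  64  63  63  62  63  63  62  63  63
  62  61  60  59  55 103 148 148 148 148 148 148]
241 [150 151 150 138  79  69  67  67  67  67  67  67  66  65  64  64  63  63
  62  63  62  62  61  61 130 149 149 149 149 149]
249 [151 150 150 114 107 109 109 109 108 107 107 108 110 111 112 111 112 112
 112 110 108 107 104  85  94 146 146 146 147 147]
257 [ 45  44  44  74 107 109 110 108 106 104  74  72  73  73  74  74  74  75
  74  74  73  71  71  67  52  42  42  43  42  43]
265 [ 43  42  43  66 104 109 109 107  75  70  71  71  72  73  73  73  73  74
  73  73  72  72  69  65  50  42  41  42  41  41]
273 [43 42 39 43 64 69 70 71 70 70 70 71 71 72 73 73 73 73 73 73 71 70 68 64
 42 36 40 40 40 41]
281 [41 40 36 36 59 63 65 66 65 65 67 67 69 71 71 72 72 73 71 69 67 66 64 59
 36 33 37 37 39 39]
289 [39 38 30 33 57 63 65 65 64 62 63 63 65 66 66 67 66 66 66 65 64 64 62 56
 32 28 35 38 37 38]
297 [37 32 28 28 55 62 64 63 63 62 62 63 65 65 65 66 65 65 65 64 64 62 60 54
 29 26 29 35 36 35]
305 [33 27 25 26 52 61 64 63 63 62 62 63 62 64 65 64 65 66 64 64 63 62 60 53
 26 24 26 31 33 34]
```

{"api": "apply_moves", "payload": {
  "steps": [
    [[-0.001,-0.007,0.02,0,0,0],[-0.001,-0.007,0.05,0,0,0],[-0.001,-0.007,0.075,0,0,0],[-0.001,-0.007,0.085,0,0,0],[-0.001,-0.007,0.09,0,0,0]]
  ]
}}

```text
time_s: 16.45
tcp_pos: [0.5681, 0.0968, 0.3804]
tool_rot: [3.139, -0.118, -0.001]
ft_force: [0.2, 0.2, -2.6]
opening: 0.203
grip_force: 30.0
```

{"api": "apply_moves", "payload": {
  "steps": [
    [[0,0,0.008,0,0,0],[0,0,0.016,0,0,0],[0,0,0.024,0,0,0],[0,0,0.03,0,0,0],[0,0,0.03,0,0,0]]
  ]
}}

```text
time_s: 17.08
tcp_pos: [0.568, 0.0968, 0.3686]
tool_rot: [3.139, -0.118, -0.001]
ft_force: [0.3, -0.0, -2.0]
opening: 0.205
grip_force: 30.0
```

{"api": "apply_moves", "payload": {
  "steps": [
    [[0,0,0.01,0,0,0],[0,0,0.02,0,0,0],[0,0,0.03,0,0,0],[0,0,0.035,0,0,0],[0,0,0.035,0,0,0]]
  ]
}}

```text
time_s: 17.7
tcp_pos: [0.5681, 0.0968, 0.3546]
tool_rot: [3.139, -0.118, -0.001]
ft_force: [-0.1, -0.1, -2.7]
opening: 0.207
grip_force: 30.0
```

{"api": "apply_moves", "payload": {
  "steps": [
    [[0,0,0.007,0,0,0],[0,0,0.014,0,0,0],[0,0,0.021,0,0,0],[0,0,0.028,0,0,0],[0,0,0.028,0,0,0]]
  ]
}}

```text
time_s: 18.32
tcp_pos: [0.568, 0.0968, 0.3433]
tool_rot: [3.139, -0.118, -0.001]
ft_force: [-0.6, 0.2, -3.0]
opening: 0.203
grip_force: 30.0
```

{"api": "apply_moves", "payload": {
  "steps": [
    [[0,0,0.006,0,0,0],[0,0,0.012,0,0,0],[0,0,0.018,0,0,0],[0,0,0.018,0,0,0]]
  ]
}}

```text
time_s: 18.82
tcp_pos: [0.5681, 0.0967, 0.3361]
tool_rot: [3.139, -0.118, -0.001]
ft_force: [-0.4, -0.4, -2.3]
opening: 0.201
grip_force: 30.0
```

{"api": "apply_moves", "payload": {
  "steps": [
    [[0,0,0.006,0,0,0],[0,0,0.012,0,0,0],[0,0,0.018,0,0,0],[0,0,0.018,0,0,0]]
  ]
}}

```text
time_s: 19.32
tcp_pos: [0.5681, 0.0965, 0.329]
tool_rot: [3.139, -0.118, -0.0]
ft_force: [1.0, -4.6, -3.0]
opening: 0.203
grip_force: 30.0
```

{"api": "apply_moves", "payload": {
  "steps": [
    [[0,0.001,0.005,0,0,0],[0,0.0017,0.01,0,0,0],[0,0.002,0.015,0,0,0],[0,0.002,0.015,0,0,0]]
  ]
}}

```text
time_s: 19.82
tcp_pos: [0.568, 0.0959, 0.3229]
tool_rot: [3.139, -0.118, -0.0]
ft_force: [1.3, -4.7, -1.9]
opening: 0.202
grip_force: 30.0
```

{"api": "apply_moves", "payload": {
  "steps": [
    [[0,0.0003,0.005,0,0,0],[0,0.0006,0.01,0,0,0],[0,0.0009,0.012,0,0,0],[0,0.0009,0.012,0,0,0]]
  ]
}}

```text
time_s: 20.32
tcp_pos: [0.5681, 0.0956, 0.3187]
tool_rot: [3.139, -0.118, 0.001]
ft_force: [-0.5, -5.4, 3.0]
opening: 0.205
grip_force: 30.0
```

{"api": "apply_moves", "payload": {
  "steps": [
    [[0,0.0006,0.004,0,0,0],[0,0.0009,0.008,0,0,0],[0,0.0012,0.012,0,0,0],[0,0.0012,0.012,0,0,0]]
  ]
}}

```text
time_s: 20.82
tcp_pos: [0.5682, 0.0951, 0.3139]
tool_rot: [-3.139, 0.118, -0.001]
ft_force: [-0.7, -5.0, 3.4]
opening: 0.209
grip_force: 30.0
```

{"api": "apply_moves", "payload": {
  "steps": [
    [[0,0.0003,0.004,0,0,0],[0,0.0006,0.008,0,0,0],[0,0.0009,0.012,0,0,0],[0,0.0009,0.012,0,0,0]]
  ]
}}

```text
time_s: 21.32
tcp_pos: [0.5683, 0.0947, 0.3093]
tool_rot: [-3.139, 0.118, -0.002]
ft_force: [-0.9, -4.3, 4.3]
opening: 0.204
grip_force: 30.0
```

{"api": "apply_moves", "payload": {
  "steps": [
    [[0,0.0006,0.004,0,0,0],[0,0.0009,0.008,0,0,0],[0,0.0012,0.012,0,0,0],[0,0.0012,0.012,0,0,0]]
  ]
}}

```text
time_s: 21.82
tcp_pos: [0.5683, 0.0943, 0.3046]
tool_rot: [-3.139, 0.119, -0.002]
ft_force: [0.6, -5.5, 4.9]
opening: 0.205
grip_force: 30.0
```

{"api": "apply_moves", "payload": {
  "steps": [
    [[0,0.0004,0.004,0,0,0],[0,0.0008,0.008,0,0,0],[0,0.001,0.011,0,0,0],[0,0.001,0.011,0,0,0]]
  ]
}}

```text
time_s: 22.32
tcp_pos: [0.5684, 0.094, 0.3005]
tool_rot: [-3.139, 0.119, -0.003]
ft_force: [-1.8, -5.1, 6.0]
opening: 0.201
grip_force: 30.0
```

Run:
```python
from h import *
for _ in range(3):
  for c in('wrist','scene'):
    arm.camera(c)
    for q in('gauge_tip','gauge_handle','spare_neck_mid'):
      print(c,q,[(round(d['score'],2),np.round(d['at'],4).tolist()) for d in arm.pinpoint(c,q) if d['at'][0]>.5 and abs(d['at'][1])<.15])
s=arm.state();print(s['tcp_pos'],R.from_rotvec(s['tool_rot']).as_matrix()[:,2],s['ft_force'],s['ft_torque'],s['grip_force'],s['time_s'])
```

```text
wrist gauge_tip [(0.85, [0.5714, 0.0927, 0.0186]), (0.54, [0.5601, 0.0065, 0.001])]
wrist gauge_handle [(0.82, [0.5679, 0.0967, 0.1341])]
wrist spare_neck_mid [(0.93, [0.5601, 0.0193, 0.0503])]
scene gauge_tip [(0.59, [0.5712, 0.0902, 0.0169])]
scene gauge_handle [(0.75, [0.5701, 0.0973, 0.1341])]
scene spare_neck_mid [(0.65, [0.5566, 0.0168, 0.0521]), (0.65, [0.56, -0.0195, 0.0555])]
wrist gauge_tip [(0.67, [0.569, 0.09, 0.0164])]
wrist gauge_handle [(0.66, [0.5697, 0.0979, 0.1358])]
wrist spare_neck_mid [(0.79, [0.5601, 0.0171, 0.052])]
scene gauge_tip [(0.52, [0.5734, 0.0917, 0.0181])]
scene gauge_handle [(0.77, [0.5695, 0.0931, 0.1344])]
scene spare_neck_mid [(0.77, [0.5609, 0.0163, 0.0514])]
wrist gauge_tip [(0.64, [0.5701, 0.093, 0.0167])]
wrist gauge_handle [(0.58, [0.5655, 0.0983, 0.1328])]
wrist spare_neck_mid [(0.92, [0.5627, 0.0153, 0.0534])]
scene gauge_tip [(0.87, [0.5737, 0.0899, 0.0183])]
scene gauge_handle [(0.76, [0.5687, 0.0968, 0.1348])]
scene spare_neck_mid [(0.75, [0.5599, 0.0166, 0.0519])]
[0.56836913 0.09398125 0.30044892] [ 1.74063807e-03  4.51352871e-04 -9.99998383e-01] [-0.54881273 -5.58975379  6.25610917] [-1.07180794  0.21630712 -0.27043729] 30.013155341148376 23.525
```

```bash
python3 -c "
from rig import arm
print(arm.job_done())"
```

```text
the job is handed in; nothing more can be done
None
```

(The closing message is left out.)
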